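Walk the dry-bath block round to the stop rail

ROBOT

A 6-joint arm with a two-finger parallel gripper is mounted at the origin on a cart in front of the work surface, level with it; the furniture and walls round the work are solid. World frame = base frame: x ahead of the robot, y to its left, z up, the work surface at z = 0. Lengths are in m, angles in rad, forces in N, time in s.
With the tool pointing down it reaches from about 0.35 to 0.85 m from the base axis. Payload 8.1 kg.
Tool frame: the origin (TCP) lies midway between the tips of the shut fingers; the grasp point (between the pads) lies 19 mm behind it; z points along the fingers, y is the line along which they close (so a half turn about z gives the same grasp; the last joint's range is limited). The gripper opens to 93 mm and grips with 3 to 60 N. Pads are 15 mm wide; open, the fingers measure 128 mm over their backs; the gripper's body (75 mm by 188 mm) begins 65 mm behind the grasp point.
Start: joints at [-1.284, 0.13, 1.488, -0, 1.523, -0.085], TCP at [0.218, -0.559, 0.219] pointing down, gripper open.
Joint ranges: [-2.96, 2.96], [-0.89, 2.26], [0.02, 2.5], [-1.34, 4.48], [0, 2.73], [-2.66, 2.66]. Speed limits (rad/s): [2.39, 2.39, 2.79, 3.14, 3.14, 3.14].

INTERFACE

Orientations are given as a rotation vector (axis times angle).
In Python, from plant import read_state, read_camera, camera_model, close_job gives the robot as it stands. The module is installed in compiled form; this text tells all that it offers.
- The arm moves only by the tool carry_out, never from a script. Its argument "moves" is a list of rows, each an object of numbers: "jaw": the finger opening in m, from 0 to 0.093; "dx", "dy", "dz": the shift along the tool's x, y, z in m; "yaw": the turn about the tool's z in rad. In form: [{"jaw": .., "dx": .., "dy": .., "dz": .., "yaw": ..}, ...]. A call has 1 to 8 rows; each row shifts and turns the commanded pose from where the row before left it, along the tool's axes as they then stand; what a row does not reach is not made up. A row lasts 1/8 s, in which the tool goes at most 62.5 mm and 10.7 degrees, less where a joint would pass 70% of its speed; a pose out of reach is approached as far as the arm can. A call is refused whole if a number of a shift passes 0.0625 or a number of a turn 0.188, either way. A call with a gripper value outside its range is refused whole. The fingers move at their own pace and stop on an object; "grip_force" is the grip in N (left out, the last holds). Time passes only in rows, so rows that do not move let the fingers close. It gives the time, the measured TCP pose, the force, the opening and the grip force at its end, in the units of the state.
- read_state(): the state, without advancing time (a new reading comes with each control period).
- read_camera(name): name is "side" or "top" or "wrist"; returns the picture (420x560x3 uint8, red, green, blue); there is no depth.
- camera_model(name): a dict with "camera_matrix" (3x3 intrinsics, pixels), "view" (4x4, takes a point from world to camera coordinates). Camera axes: x right, y up, looking along -z (the intrinsics and any distortion apply to the point x, -y, -z); pixel columns grow to the right and rows downward; lengths in m; the calibration is good to about 2 mm. The wrist camera is an equidistant fisheye: a pixel r from the principal point sees the ray r / f radians off the axis. A picture is of the moment at which its call begins: read the wrist's pose just before it. camera_model takes no time and is no camera call; for the wrist camera it gives the pose at the moment of the call.
- close_job(): hands the job in; it is judged then, once.
The state is a dict: "t": time; "q": joint angles; "dq": joint speeds; "joint_torque": joint torques, N m; "tool_pos": TCP position; "orientation": TCP orientation; "force": force on the tool from outside, world axes, zero at the start; "wrist_torque": the same for the moment, N m; "opening": finger opening in m; "gripper_force": force on a finger pad.
Only numpy, scipy, OpenCV 4.12 (cv2) and the standard library are available. Lean on these libraries where they do the work, as an engineer would, in place of code of your own. Each camera call takes 0.05 s, during which the arm holds its last target. There are 200 camera calls.

TASK

The heavy aluminium vial block is too wide to grip: walk it round with pushes of the fingers and up to the dark steel stop rail, until its blue-edged long face lies flush along the rail and no part of that face sticks out past the rail's ends. Only push it: keep it flat on the worktop, never lift or tip it, and leave the small blue-capped bottle, the beaker and the marker pen where they are. Finish with the hand clear of everything.

Things in the scene. Friction and masses are not known exactly. Their poses are not given: they have to be found in the camera images.
- block: loose aluminium block, 92 (x) x 120 (y) x 45 mm high, 0.6 to 0.85 kg, 12 small wells in its top; origin: centre of its underside, z up. Its +x side is the blue-edged long face that goes to the rail; -x is the plain long face. Starts about 110 mm in front of the rail, turned 0.5 to 1 rad anticlockwise (from above) from square. Slides at about 3 to 12 N; too wide to grip
- face_left (a point): the left end of the block's blue-edged face (block frame x +46, y +60, z 10 mm): a vertical corner edge of the block
- face_right (a point): the right end of the block's blue-edged face (block frame x +46, y -60, z 10 mm): a vertical corner edge of the block
- rail: dark steel stop rail with yellow ends, fixed to the worktop at the mouth of the gap between two tall instrument stacks, 200 mm long (its y), 30 mm high, 12 mm thick. Origin at the bottom middle of its guiding face; the face is the plane x = 0 of its frame and looks along its -x, towards the robot; the rail's body is at x 0 to +24 mm, its ends at y -100 and +100 mm
- bottle: small glass bottle with a big blue cap, 56 mm across, 108 mm high, loose, a bystander; origin at the centre of its underside
- beaker: small clear beaker, 45 mm across, 56 mm high, loose, a bystander; origin at the centre of its underside
- marker: red and white marker pen lying down, 135 mm long (its y), 16 mm thick, loose, a bystander; origin at its middle, underside

How it is judged:
By the outcome, as a careful person would: the job done as asked, in the order asked, and still so for the second after the job is handed in, with the robot touching nothing.
It also fails if it takes over 48 s, if anything falls off the work surface, if the arm or the gripper's body presses on something with over 40 N, if the wrist force passes 120 N, or if a joint passes its speed limit or range.

## Working session

There is one attempt and no reset: what is moved stays moved. The work goes in short steps, Python scripts to look and compute and a tool call to move; the robot and the scene stay as the last step left them, time stands still between calls to the robot, and variables do not carry over. Pictures are saved under pics/ and viewed, at most 10 in all, crops included, and the job is handed in when it is done.

Besides the shell and the picture viewer there is one more tool, called after "Emit:" by a JSON object that holds its "op" and its "data". carry_out: Moves the arm, as the interface text tells. Its arguments: {"type":"object","properties":{"moves":{"type":"array","items":{"type":"object","properties":{"jaw":{"type":"number"},"dx":{"type":"number"},"dy":{"type":"number"},"dz":{"type":"number"},"yaw":{"type":"number"}}}},"grip_force":{"type":"number"}},"required":["moves"]}

```bash
mkdir -p pics; python3 - <<'E'
from plant import *
import cv2,json
s=read_state(); print({k:(s[k] if not hasattr(s[k],'tolist') else s[k].tolist()) for k in ('t','tool_pos','orientation','force','opening')})
for n in('top','side'):
    im=read_camera(n); cv2.imwrite(f'pics/{n}0.png',im[:,:,::-1]); m=camera_model(n); print(n,m)
E
```

```text
{'t': 0.0, 'tool_pos': [0.2178065290138131, -0.5584636871251097, 0.2175895137107247], 'orientation': [-3.085687120944397, -0.5803032364445286, 0.00034971717103057977], 'force': [-0.4686823364672968, -0.9713286051791892, 0.6674119666304764], 'opening': 0.09308953283683455}
top {'camera_matrix': array([[413.28286288,   0.        , 281.80365983],
       [  0.        , 413.28286288, 207.36891946],
       [  0.        ,   0.        ,   1.        ]]), 'view': array([[-0.01247969, -0.99991465,  0.00386767, -0.11551975],
       [ 0.98839589, -0.01175014,  0.1514447 , -0.51693734],
       [-0.15138632,  0.00571277,  0.98845817, -0.9998345 ],
       [ 0.        ,  0.        ,  0.        ,  1.        ]])}
side {'camera_matrix': array([[536.71616171,   0.        , 273.01983483],
       [  0.        , 536.71616171, 210.09320241],
       [  0.        ,   0.        ,   1.        ]]), 'view': array([[-0.98213298, -0.18761104,  0.01472798,  0.49035552],
       [ 0.13482092, -0.64685555,  0.75060057, -0.17887113],
       [-0.13129408,  0.73917522,  0.66059206, -1.07532621],
       [ 0.        ,  0.        ,  0.        ,  1.        ]])}
```

View pics/top0.png

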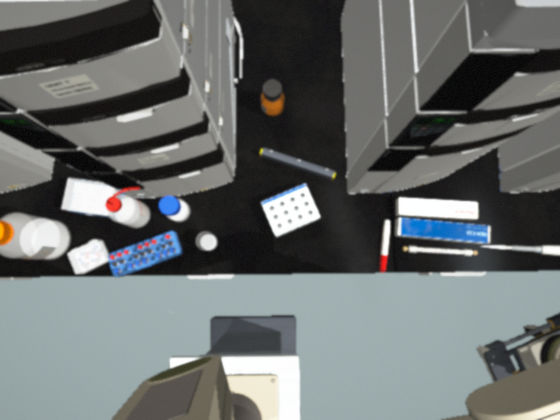

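View pics/side0.png

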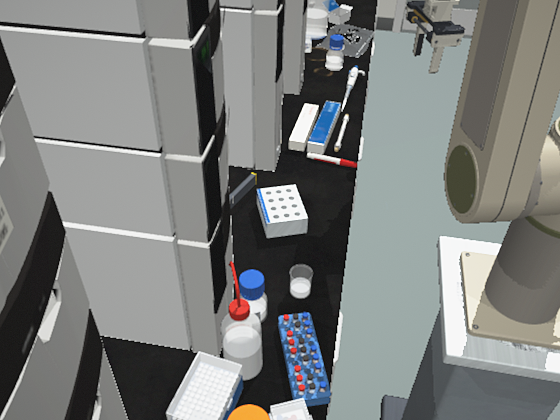

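The top view shows the rail from about (262,152) to (335,176) and the block at about (290,210), with its blue edge at the upper left. The bottle is at (172,207), the beaker at (207,241) and the marker at (385,245). I'll enlarge a crop.

```bash
cat > h.py <<'E'
from plant import *
import cv2, numpy as np
def px2w(n,u,v,z):
    m=camera_model(n);K=m['camera_matrix'];V=m['view']
    d=np.linalg.inv(K)@[u,v,1]; d=np.array([d[0],-d[1],-d[2]]); R=V[:3,:3]; c=-R.T@V[:3,3]; d=R.T@d
    return c+d*(z-c[2])/d[2]
def w2px(n,p):
    m=camera_model(n);q=m['view'][:3,:3]@p+m['view'][:3,3]; q=m['camera_matrix']@[q[0],-q[1],-q[2]]; return q[:2]/q[2]
def crop(im,u0,v0,w,h,k,f): cv2.imwrite(f,cv2.resize(im[v0:v0+h,u0:u0+w],None,fx=k,fy=k,interpolation=cv2.INTER_CUBIC)[:,:,::-1])
E
python3 - <<'E'
from h import *
im=cv2.imread('pics/top0.png')[:,:,::-1]
crop(im,245,140,100,100,6,'pics/c1.png')
for u,v,z in((171,205,.108),(207,237,.056),(388,222,.008),(383,270,.008)):print(px2w('top',u,v,z))
E
```

```text
[0.51373136 0.13857793 0.108     ]
[0.44182768 0.06218019 0.056     ]
[ 0.47887165 -0.39559106  0.008     ]
[ 0.35660962 -0.37660004  0.008     ]
```

View pics/c1.png

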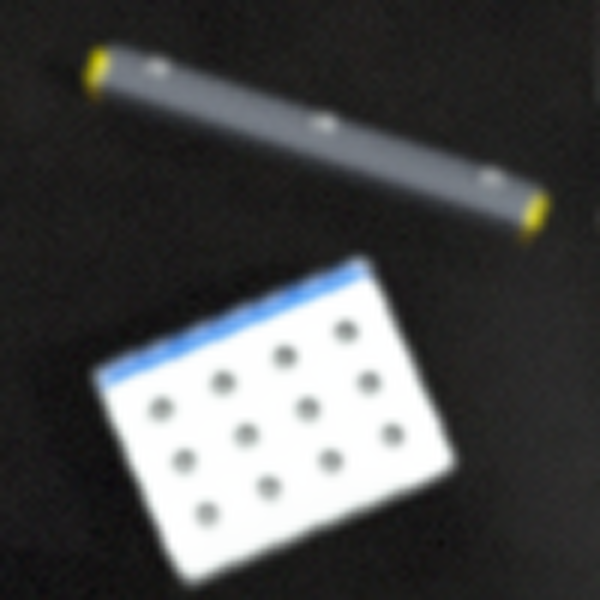

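```bash
python3 - <<'E'
from h import *
f=lambda c:((np.array(c)+.5)/6-.5+[245,140])
W=lambda c,z:px2w('top',*f(c),z)[:2]
P=[W(c,.045) for c in((95,373),(366,256),(457,465),(190,584))]
for i in range(4):print('corner',P[i].round(4),'side',np.linalg.norm(P[i]-P[i-1]).round(4))
c=np.mean(P,0);d=P[0]-P[1]+P[3]-P[2];b=np.arctan2(-d[0],d[1]);print('block',c,b)
S=[W(c,.03) for c in((157,67),(325,122),(491,177))];print('screws',S)
E0,E1=W((88,88),.03),W((530,228),.03);print('if front top',E0,E1,np.linalg.norm(E0-E1))
E0,E1=W((103,48),.03),W((547,192),.03);print('if back top',E0,E1,np.linalg.norm(E0-E1))
d=S[0]-S[2];r=np.arctan2(-d[0],d[1]);print('rail yaw',r,'rel',b-r)
# overlay
im=cv2.imread('pics/top0.png');k=6;im=cv2.resize(im[140:240,245:345],None,fx=k,fy=k,interpolation=cv2.INTER_CUBIC)
R=np.array([[np.cos(r),-np.sin(r)],[np.sin(r),np.cos(r)]])
for th,col in((.012,(0,0,255)),(.024,(0,255,0))):
  o=S[1]-R@[th/2,0];print(th,'origin',o, 'rel block in rail frame',R.T@(c-o))
  for y in(-.1,.1):
   for x,z in((0,0),(0,.03),(th,.03)):
    p=w2px('top',np.append(o+R@[x,y],z));q=((p-[245,140]+.5)*6-.5).round().astype(int);cv2.circle(im,tuple(int(v) for v in q),2,col,-1)
cv2.imwrite('pics/c2.png',im)
print(cv2.Rodrigues(np.array(read_state()['orientation']))[0])
E
```

```text
corner [ 0.5295 -0.0684] side 0.0968
corner [ 0.5781 -0.1826] side 0.1242
corner [ 0.489  -0.2186] side 0.0961
corner [ 0.4409 -0.1071] side 0.1214
block [ 0.50938631 -0.14417453] 0.4047811909858725
screws [array([ 0.66579862, -0.09506202]), array([ 0.6404985 , -0.16720776]), array([ 0.61536916, -0.23803565])]
if front top [ 0.65677262 -0.0652147 ] [ 0.59278088 -0.25408885] 0.19942012693767647
if back top [ 0.67455661 -0.07177719] [ 0.60849031 -0.26187822] 0.20125396368169887
rail yaw -0.3390946928191938 rel 0.7438758838050663
0.012 origin [ 0.63484016 -0.16521196] rel block in rail frame [-0.12530778 -0.02189067]
0.024 origin [ 0.62918182 -0.16321616] rel block in rail frame [-0.11930778 -0.02189067]
[[ 9.31666118e-01  3.63315352e-01 -4.45920985e-04]
 [ 3.63315595e-01 -9.31664827e-01  1.55821797e-03]
 [ 1.50675615e-04 -1.61374894e-03 -9.99998687e-01]]
```

View pics/c2.png

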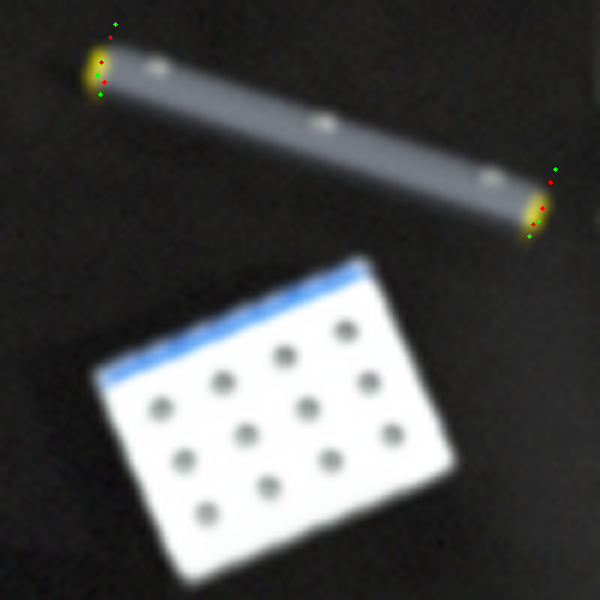

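The screws aren't on the rail's centreline. Its front-bottom and back-top edges agree, though, on an origin near (0.630, −0.163) and a yaw of about −0.334. In the rail frame the block is at (−0.120, −0.022), turned +0.74. I'll line the hand up with the rail and push the rear-left part of the plain face with the left finger. The right finger then closes the angle.

Emit:
{"op": "carry_out", "data": {"moves": [{"jaw": 0.075, "yaw": 0.1765}, {"yaw": 0.1765}, {"yaw": 0.1765}, {"yaw": 0.1765}, {}, {}]}}

```text
invalid input at $.moves[0]: expected keys jaw, dx, dy, dz, yaw
```

Emit:
{"op": "carry_out", "data": {"moves": [{"dx": 0.005, "dy": -0.04}, {"dx": 0.005, "dy": -0.055}, {"dx": 0.005, "dy": -0.055}, {"dx": 0.005, "dy": -0.06}, {"dx": 0.005, "dy": -0.06}, {"dx": 0.005, "dy": -0.06}, {"dx": 0.005, "dy": -0.06}, {"dx": 0.005, "dy": -0.048}]}}

```text
invalid input at $.moves[0]: expected keys jaw, dx, dy, dz, yaw
```

```bash
cat >> h.py <<'E'
RO=np.array([.6297,-.163]);RY=-.334
RR=np.array([[np.cos(RY),-np.sin(RY)],[np.sin(RY),np.cos(RY)]])
def st():
    s=read_state();R=cv2.Rodrigues(np.array(s['orientation']))[0];p=np.array(s['tool_pos'])
    print('t',round(s['t'],2),'rail',(RR.T@(p[:2]-RO)).round(4),'world',p.round(4),'yaw',round(np.arctan2(R[1,0],R[0,0])-RY,4),'F',np.round(s['force'],1),'open',round(s['opening'],4))
E
python3 - <<'E'
from h import *
st()
im=read_camera('top');crop(im,200,130,160,160,4,'pics/t1.png')
for n,u,v in(('top',236,178),('top',348,190),('side',232,262)):print(px2w(n,u,v,0))
E
```

```text
t 0.1 rail [-0.2594 -0.5087] world [ 0.2179 -0.5585  0.2177] yaw 0.7058 F [-0.3  0.  -0.2] open 0.093
[ 0.6014128  -0.00212304  0.        ]
[ 0.56570529 -0.29673905  0.        ]
[0.58498068 0.01589933 0.        ]
```

All keys are required in every row.

Emit:
{"op": "carry_out", "data": {"moves": [{"jaw": 0.075, "dx": 0, "dy": 0, "dz": 0, "yaw": 0.1765}, {"jaw": 0.075, "dx": 0, "dy": 0, "dz": 0, "yaw": 0.1765}, {"jaw": 0.075, "dx": 0, "dy": 0, "dz": 0, "yaw": 0.1765}, {"jaw": 0.075, "dx": 0, "dy": 0, "dz": 0, "yaw": 0.1765}, {"jaw": 0.075, "dx": 0, "dy": 0, "dz": 0, "yaw": 0}, {"jaw": 0.075, "dx": 0, "dy": 0, "dz": 0, "yaw": 0}]}}

```text
t: 0.9
tool_pos: [0.218, -0.5589, 0.2184]
orientation: [-3.099, 0.516, 0.0]
force: [-0.0, 0.5, 0.6]
opening: 0.0748
gripper_force: 0.0
```

Emit:
{"op": "carry_out", "data": {"moves": [{"jaw": 0.075, "dx": 0.005, "dy": -0.04, "dz": 0, "yaw": 0}, {"jaw": 0.075, "dx": 0.005, "dy": -0.055, "dz": 0, "yaw": 0}, {"jaw": 0.075, "dx": 0.005, "dy": -0.055, "dz": 0, "yaw": 0}, {"jaw": 0.075, "dx": 0.005, "dy": -0.06, "dz": 0, "yaw": 0}, {"jaw": 0.075, "dx": 0.005, "dy": -0.06, "dz": 0, "yaw": 0}, {"jaw": 0.075, "dx": 0.005, "dy": -0.06, "dz": 0, "yaw": 0}, {"jaw": 0.075, "dx": 0.005, "dy": -0.06, "dz": 0, "yaw": 0}, {"jaw": 0.075, "dx": 0.005, "dy": -0.048, "dz": 0, "yaw": 0}]}}

```text
t: 1.9
tool_pos: [0.4, -0.1563, 0.2189]
orientation: [3.099, -0.516, 0.001]
force: [0.7, -0.6, 0.4]
opening: 0.0751
gripper_force: 0.0
```

```bash
python3 - <<'E'
from h import *
st()
im=read_camera('top');crop(im,200,130,160,160,4,'pics/t1.png')
E
```

```text
t 1.9 rail [-0.2192 -0.0689] world [ 0.4    -0.1563  0.2189] yaw 0.0038 F [ 0.7 -0.6  0.4] open 0.0751
```

View pics/t1.png

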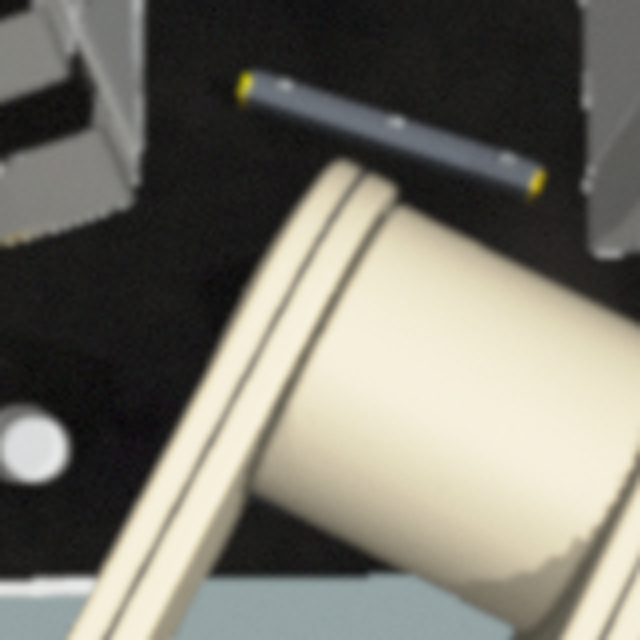

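The arm hides the block from above, with the rail visible at (245,88) to (537,182) in the crop. I'll lower the hand and watch from the side and wrist cameras.

Emit:
{"op": "carry_out", "data": {"moves": [{"jaw": 0.075, "dx": 0, "dy": 0, "dz": 0.03, "yaw": 0}, {"jaw": 0.075, "dx": 0, "dy": 0, "dz": 0.05, "yaw": 0}, {"jaw": 0.075, "dx": 0, "dy": 0, "dz": 0.05, "yaw": 0}, {"jaw": 0.075, "dx": 0, "dy": 0, "dz": 0.04, "yaw": 0}, {"jaw": 0.075, "dx": 0, "dy": 0, "dz": 0.025, "yaw": 0}, {"jaw": 0.075, "dx": 0, "dy": 0, "dz": 0.009, "yaw": 0}, {"jaw": 0.075, "dx": 0, "dy": 0, "dz": 0, "yaw": 0}]}}

```text
t: 2.82
tool_pos: [0.3994, -0.1584, 0.0147]
orientation: [-3.098, 0.521, 0.001]
force: [0.2, 1.2, 0.2]
opening: 0.0751
gripper_force: 0.0
```

```bash
python3 - <<'E'
from h import *
st()
w=read_camera('wrist');s=read_camera('side')
a=cv2.resize(w,(520,390));b=cv2.resize(s[150:330,190:320],(280,390))
cv2.imwrite('pics/w1.png',np.hstack([a,b])[:,:,::-1])
print(camera_model('wrist'))
E
```

```text
t 2.83 rail [-0.2191 -0.0712] world [ 0.3994 -0.1584  0.0147] yaw 0.0009 F [0.2 1.2 0.2] open 0.0751
{'camera_matrix': array([[325.1922621 ,   0.        , 279.87301878],
       [  0.        , 325.1922621 , 213.82250866],
       [  0.        ,   0.        ,   1.        ]]), 'view': array([[-3.27711254e-01, -9.44777914e-01,  1.62809320e-04,
        -1.83833441e-02],
       [ 9.07767334e-01, -3.14921296e-01, -2.77097535e-01,
        -4.38834748e-01],
       [ 2.61846904e-01, -9.06601877e-02,  9.60841782e-01,
        -3.14987301e-01],
       [ 0.00000000e+00,  0.00000000e+00,  0.00000000e+00,
         1.00000000e+00]])}
```

View pics/w1.png

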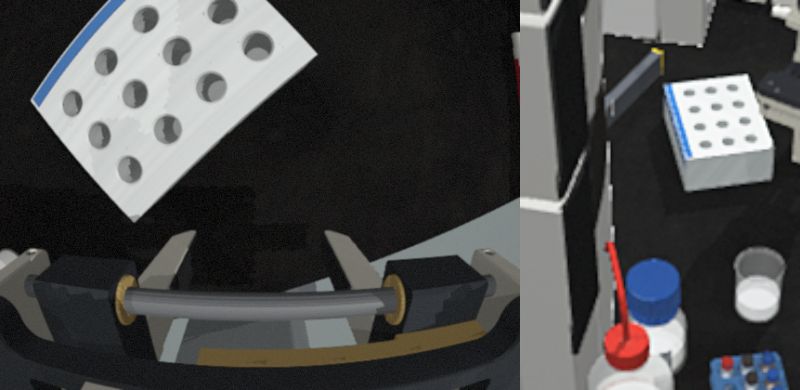

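The wrist view shows the block's rear-left top corner at about (135,220), rear-right at (317,54) and blue-left at (32,100), with the fingers at (185,240) and (340,240). I'll turn these into rail-frame positions.

```bash
cat >> h.py <<'E'
def fish(m,u,v,z):
    K=m['camera_matrix'];V=m['view'];a=np.array([u-K[0,2],v-K[1,2]])/K[0,0];t=np.linalg.norm(a)
    x,y=a/t*np.sin(t);d=np.array([x,-y,-np.cos(t)]);R=V[:3,:3];c=-R.T@V[:3,3];d=R.T@d
    return RR.T@((c+d*(z-c[2])/d[2])[:2]-RO)
E
python3 - <<'E'
from h import *
m=camera_model('wrist');k=560/520
for n,(u,v),z in(('RL',(135,220),.045),('RR',(317,54),.045),('FL',(31,100),.045),('tipL',(190,233),.0147),('tipR',(328,233),.0147)):print(n,fish(m,u*k,v*k,z))
E
```

```text
RL [-0.19002078 -0.00711933]
RR [-0.11132927 -0.09630535]
FL [-0.12247489  0.05460335]
tipL [-0.2091384  -0.02836024]
tipR [-0.20911342 -0.11206737]
```

Emit:
{"op": "carry_out", "data": {"moves": [{"jaw": 0.075, "dx": 0.01, "dy": 0, "dz": 0, "yaw": 0}, {"jaw": 0.075, "dx": 0.01, "dy": 0, "dz": 0, "yaw": 0}, {"jaw": 0.075, "dx": 0.004, "dy": -0.002, "dz": 0, "yaw": 0}, {"jaw": 0.075, "dx": 0.004, "dy": -0.004, "dz": 0, "yaw": 0}, {"jaw": 0.075, "dx": 0.004, "dy": -0.005, "dz": 0, "yaw": 0}, {"jaw": 0.075, "dx": 0.004, "dy": -0.005, "dz": 0, "yaw": 0}, {"jaw": 0.075, "dx": 0.004, "dy": -0.005, "dz": 0, "yaw": 0}, {"jaw": 0.075, "dx": 0.004, "dy": -0.005, "dz": 0, "yaw": 0}]}}

```text
t: 3.92
tool_pos: [0.4499, -0.1478, 0.0145]
orientation: [-3.098, 0.522, 0.0]
force: [-3.6, -0.0, 1.0]
opening: 0.0751
gripper_force: 1.4
```

```bash
cat >> h.py <<'E'
def blk(show=None):
    """white/blue top face in wrist picture -> min-area rectangle in rail frame"""
    st();m=camera_model('wrist');w=read_camera('wrist')
    if show: cv2.imwrite(show,w[:,:,::-1])
    hsv=cv2.cvtColor(w,cv2.COLOR_RGB2HSV)
    mask=(((hsv[...,2]>165)&(hsv[...,1]<45))|((hsv[...,0]>100)&(hsv[...,0]<120)&(hsv[...,1]>110)&(hsv[...,2]>110))).astype(np.uint8);mask[250:]=0
    mask=cv2.morphologyEx(mask,cv2.MORPH_OPEN,np.ones((3,3)));mask=cv2.morphologyEx(mask,cv2.MORPH_CLOSE,np.ones((5,5)))
    C=max(cv2.findContours(mask,cv2.RETR_EXTERNAL,cv2.CHAIN_APPROX_NONE)[0],key=cv2.contourArea)[:,0]
    C=C[(C[:,1]>1)&(C[:,0]>1)&(C[:,0]<558)]
    P=np.array([fish(m,u,v,.045) for u,v in C],np.float32)
    # fit by support: search yaw/centre minimising distance to rectangle outline
    from scipy.optimize import least_squares
    def f(p):
        c,s=np.cos(p[2]),np.sin(p[2]);q=np.abs((P-p[:2])@np.array([[c,-s],[s,c]]))-[.046,.06]
        return np.where((q>0).all(1),np.hypot(*q.T),q.max(1))*1e3
    best=min((least_squares(f,[P[:,0].mean(),P[:,1].mean(),a],x_scale=[.01,.01,.1],loss='soft_l1') for a in(-.3,0,.3,.6,.8)),key=lambda r:r.cost)
    p=best.x;print('block',p.round(4),'rms mm',np.sqrt(np.mean(f(p)**2)).round(2))
    c,s=np.cos(p[2]),np.sin(p[2])
    for n,l in(('FL',(.046,.06)),('FR',(.046,-.06)),('RR',(-.046,-.06)),('RL',(-.046,.06))):print(n,(p[:2]+np.array([[c,-s],[s,c]])@l).round(4),end=' ')
    print()
E
python3 - <<'E'
from h import *
blk('pics/w2.png')
E
```

```text
t 3.92 rail [-0.1749 -0.0446] world [ 0.4499 -0.1478  0.0145] yaw -0.0001 F [-3.6 -0.   1. ] open 0.0751
block [-0.1029 -0.0143  0.4386] rms mm 6.16
FL [-0.0867  0.0596] FR [-0.0357 -0.0491] RR [-0.119  -0.0881] RL [-0.17    0.0205]
```

View pics/w2.png

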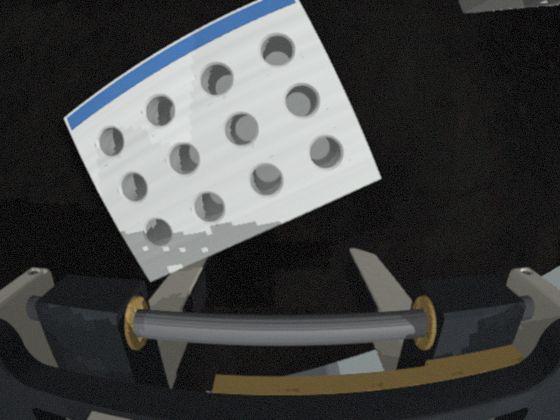

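The block is turning as planned. Its corners are RL (150,282), RR (381,178), FL (66,118) and FR (297,0), and the left finger touches it near (205,262).

```bash
cat >> h.py <<'E'
def man(**k):
    m=camera_model('wrist');P={n:fish(m,*c,.045) for n,c in k.items()}
    print({n:p.round(4).tolist() for n,p in P.items()})
    d=P['RL']-P['RR'];a=np.arctan2(-d[0],d[1]);mid=(P['RL']+P['RR'])/2;print('yaw',a.round(4),'len',np.linalg.norm(d).round(4),'centre',(mid+.046*np.array([np.cos(a),np.sin(a)])).round(4))
E
python3 - <<'E'
from h import *
man(RL=(150,282),RR=(381,178),FL=(66,118),FR=(297,1))
E
```

```text
{'RL': [-0.1698, 0.0207], 'RR': [-0.1185, -0.0874], 'FL': [-0.0871, 0.0582], 'FR': [-0.0429, -0.0508]}
yaw 0.4429 len 0.1197 centre [-0.1026 -0.0137]
```

Emit:
{"op": "carry_out", "data": {"moves": [{"jaw": 0.075, "dx": 0.004, "dy": -0.005, "dz": 0, "yaw": 0}, {"jaw": 0.075, "dx": 0.004, "dy": -0.004, "dz": 0, "yaw": 0}, {"jaw": 0.075, "dx": 0.004, "dy": -0.004, "dz": 0, "yaw": 0}, {"jaw": 0.075, "dx": 0.004, "dy": -0.004, "dz": 0, "yaw": 0}, {"jaw": 0.075, "dx": 0.004, "dy": -0.004, "dz": 0, "yaw": 0}, {"jaw": 0.075, "dx": 0.004, "dy": -0.003, "dz": 0, "yaw": 0}, {"jaw": 0.075, "dx": 0.004, "dy": -0.002, "dz": 0, "yaw": 0}, {"jaw": 0.075, "dx": 0.004, "dy": 0, "dz": 0, "yaw": 0}]}}

```text
t: 4.97
tool_pos: [0.4885, -0.1337, 0.0146]
orientation: [-3.097, 0.522, 0.001]
force: [-2.4, 3.1, 2.8]
opening: 0.0754
gripper_force: 1.7
```

```bash
python3 - <<'E'
from h import *
blk('pics/w3.png')
E
```

```text
t 4.97 rail [-0.143  -0.0186] world [ 0.4885 -0.1337  0.0146] yaw 0.0001 F [-2.4  3.1  2.8] open 0.0754
block [-0.0851 -0.0102  0.0385] rms mm 11.43
FL [-0.0414  0.0515] FR [-0.0368 -0.0684] RR [-0.1288 -0.0719] RL [-0.1334  0.048 ]
```

View pics/w3.png

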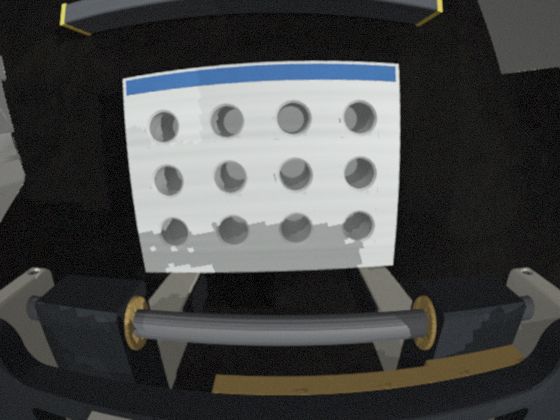

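The block is nearly square: FL (125,80), FR (398,65), RL (146,272), RR (394,266). The rail runs across the top from (62,15) to (440,8). I'll push straight on to the rail.

Emit:
{"op": "carry_out", "data": {"moves": [{"jaw": 0.075, "dx": 0.005, "dy": 0, "dz": 0, "yaw": 0}, {"jaw": 0.075, "dx": 0.005, "dy": 0, "dz": 0, "yaw": 0}, {"jaw": 0.075, "dx": 0.005, "dy": 0, "dz": 0, "yaw": 0}, {"jaw": 0.075, "dx": 0.005, "dy": 0, "dz": 0, "yaw": 0}, {"jaw": 0.075, "dx": 0.005, "dy": 0, "dz": 0, "yaw": 0}, {"jaw": 0.075, "dx": 0.005, "dy": 0, "dz": 0, "yaw": 0}, {"jaw": 0.075, "dx": 0.003, "dy": 0, "dz": 0, "yaw": 0}]}}

```text
t: 5.9
tool_pos: [0.5198, -0.1451, 0.0146]
orientation: [-3.098, 0.523, 0.0]
force: [-3.2, 1.1, -0.4]
opening: 0.0748
gripper_force: 1.6
```

Emit:
{"op": "carry_out", "data": {"moves": [{"jaw": 0.075, "dx": 0.002, "dy": 0, "dz": 0, "yaw": 0}, {"jaw": 0.075, "dx": 0.001, "dy": 0, "dz": 0, "yaw": 0}]}}

```text
t: 6.15
tool_pos: [0.5223, -0.146, 0.0146]
orientation: [3.098, -0.523, -0.0]
force: [-2.6, 1.1, 0.3]
opening: 0.075
gripper_force: 1.6
```

Emit:
{"op": "carry_out", "data": {"moves": [{"jaw": 0.075, "dx": 0.001, "dy": 0, "dz": 0, "yaw": 0}, {"jaw": 0.075, "dx": 0.001, "dy": 0, "dz": 0, "yaw": 0}]}}

```text
t: 6.4
tool_pos: [0.5242, -0.1466, 0.0147]
orientation: [3.098, -0.523, -0.0]
force: [-3.1, 1.1, -0.1]
opening: 0.0751
gripper_force: 1.5
```

```bash
python3 - <<'E'
from h import *
blk('pics/w4.png')
E
```

```text
t 6.4 rail [-0.1051 -0.0191] world [ 0.5242 -0.1466  0.0147] yaw -0.0002 F [-3.1  1.1 -0.1] open 0.0751
block [-0.0485 -0.0118 -0.0024] rms mm 11.66
FL [-0.0024  0.0481] FR [-0.0026 -0.0719] RR [-0.0946 -0.0717] RL [-0.0944  0.0483]
```

View pics/w4.png

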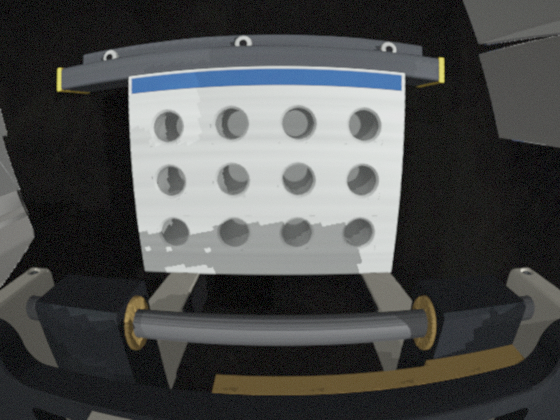

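The blue face, from (130,76) to (404,72), is just short of the rail and well within its yellow ends at (60,80) and (440,70). I'll creep forward until the force rises.

Emit:
{"op": "carry_out", "data": {"moves": [{"jaw": 0.075, "dx": 0.001, "dy": 0, "dz": 0, "yaw": 0}, {"jaw": 0.075, "dx": 0.001, "dy": 0, "dz": 0, "yaw": 0}]}}

```text
t: 6.7
tool_pos: [0.5252, -0.1469, 0.0146]
orientation: [-3.097, 0.522, 0.004]
force: [-11.4, 4.6, 8.8]
opening: 0.0751
gripper_force: 6.1
```

Emit:
{"op": "carry_out", "data": {"moves": [{"jaw": 0.075, "dx": 0.001, "dy": 0, "dz": 0, "yaw": 0}, {"jaw": 0.075, "dx": 0.0, "dy": 0, "dz": 0, "yaw": 0}]}}

```text
t: 6.95
tool_pos: [0.5252, -0.1469, 0.0146]
orientation: [-3.097, 0.522, 0.007]
force: [-15.1, 4.4, 11.1]
opening: 0.0749
gripper_force: 7.5
```

Emit:
{"op": "carry_out", "data": {"moves": [{"jaw": 0.075, "dx": 0.001, "dy": 0, "dz": 0, "yaw": 0}, {"jaw": 0.075, "dx": 0.0, "dy": 0, "dz": 0, "yaw": 0}]}}

```text
t: 7.2
tool_pos: [0.5252, -0.1469, 0.0144]
orientation: [-3.097, 0.522, 0.01]
force: [-18.5, 6.4, 15.0]
opening: 0.0749
gripper_force: 9.8
```

Contact is firm at about 20 N. To seat both ends whatever the hand's angle, I'll back off, shut the fingers and press once on the middle of the face.

Emit:
{"op": "carry_out", "data": {"moves": [{"jaw": 0.075, "dx": -0.004, "dy": 0, "dz": 0, "yaw": 0}, {"jaw": 0.075, "dx": -0.018, "dy": 0, "dz": 0, "yaw": 0}, {"jaw": 0, "dx": 0, "dy": -0.007, "dz": 0, "yaw": 0}, {"jaw": 0, "dx": 0, "dy": 0, "dz": 0, "yaw": 0}, {"jaw": 0, "dx": 0, "dy": 0, "dz": 0, "yaw": 0}, {"jaw": 0, "dx": 0, "dy": 0, "dz": 0, "yaw": 0}, {"jaw": 0, "dx": 0, "dy": 0, "dz": 0, "yaw": 0}]}}

```text
t: 8.07
tool_pos: [0.5096, -0.1342, 0.0146]
orientation: [3.098, -0.523, 0.0]
force: [0.6, 0.5, 1.1]
opening: 0.0299
gripper_force: 0.0
```

Emit:
{"op": "carry_out", "data": {"moves": [{"jaw": 0, "dx": 0.006, "dy": 0, "dz": 0, "yaw": 0}, {"jaw": 0, "dx": 0.006, "dy": 0, "dz": 0, "yaw": 0}, {"jaw": 0, "dx": 0.004, "dy": 0, "dz": 0, "yaw": 0}, {"jaw": 0, "dx": 0.002, "dy": 0, "dz": 0, "yaw": 0}, {"jaw": 0, "dx": 0.001, "dy": 0, "dz": 0, "yaw": 0}, {"jaw": 0, "dx": 0.001, "dy": 0, "dz": 0, "yaw": 0}]}}

```text
t: 8.82
tool_pos: [0.5275, -0.1404, 0.0144]
orientation: [-3.098, 0.522, 0.003]
force: [-7.3, 3.4, 6.0]
opening: 0.0003
gripper_force: 3.7
```

Emit:
{"op": "carry_out", "data": {"moves": [{"jaw": 0, "dx": 0.001, "dy": 0, "dz": 0, "yaw": 0}, {"jaw": 0, "dx": 0.001, "dy": 0, "dz": 0, "yaw": 0}]}}

```text
t: 9.07
tool_pos: [0.5276, -0.1402, 0.014]
orientation: [-3.097, 0.522, 0.009]
force: [-15.1, 5.6, 10.9]
opening: 0.0005
gripper_force: 7.8
```

The contact depth matches the two-finger push (rail x −0.104), so the face is flush. One more small press, then I'll back off and raise the hand.

Emit:
{"op": "carry_out", "data": {"moves": [{"jaw": 0, "dx": 0.001, "dy": 0, "dz": 0, "yaw": 0}, {"jaw": 0, "dx": 0.001, "dy": 0, "dz": 0, "yaw": 0}]}}

```text
t: 9.32
tool_pos: [0.5277, -0.1401, 0.0136]
orientation: [-3.096, 0.522, 0.016]
force: [-23.1, 8.7, 18.0]
opening: 0.0003
gripper_force: 12.3
```

Emit:
{"op": "carry_out", "data": {"moves": [{"jaw": 0, "dx": -0.004, "dy": 0, "dz": 0, "yaw": 0}, {"jaw": 0, "dx": -0.02, "dy": 0, "dz": 0, "yaw": 0}, {"jaw": 0, "dx": -0.03, "dy": 0, "dz": 0, "yaw": 0}, {"jaw": 0, "dx": -0.02, "dy": 0, "dz": -0.02, "yaw": 0}, {"jaw": 0, "dx": 0, "dy": 0, "dz": -0.05, "yaw": 0}, {"jaw": 0, "dx": 0, "dy": 0, "dz": -0.05, "yaw": 0}, {"jaw": 0, "dx": 0, "dy": 0, "dz": -0.05, "yaw": 0}, {"jaw": 0, "dx": 0, "dy": 0, "dz": -0.03, "yaw": 0}]}}

```text
t: 10.32
tool_pos: [0.4634, -0.1182, 0.2181]
orientation: [3.097, -0.522, 0.007]
force: [-0.1, 0.5, 0.7]
opening: 0.0007
gripper_force: 0.0
```

Emit:
{"op": "carry_out", "data": {"moves": [{"jaw": 0, "dx": -0.005, "dy": 0.04, "dz": 0, "yaw": 0}, {"jaw": 0, "dx": -0.005, "dy": 0.055, "dz": 0, "yaw": 0}, {"jaw": 0, "dx": -0.005, "dy": 0.055, "dz": 0, "yaw": 0}, {"jaw": 0, "dx": -0.005, "dy": 0.06, "dz": 0, "yaw": 0}, {"jaw": 0, "dx": -0.005, "dy": 0.06, "dz": 0, "yaw": 0}, {"jaw": 0, "dx": -0.005, "dy": 0.06, "dz": 0, "yaw": 0}, {"jaw": 0, "dx": -0.005, "dy": 0.05, "dz": 0, "yaw": 0}, {"jaw": 0, "dx": 0, "dy": 0, "dz": 0, "yaw": 0}]}}

```text
t: 11.32
tool_pos: [0.3025, -0.468, 0.2143]
orientation: [3.096, -0.529, -0.0]
force: [-0.4, 1.0, -0.6]
opening: -0.0
gripper_force: 0.0
```

```bash
python3 - <<'E'
from h import *
st();im=read_camera('top');s=read_camera('side')
a=cv2.resize(im[130:280,150:400],(800,480),interpolation=cv2.INTER_CUBIC);a=a[:, :500]
b=cv2.resize(s[150:310,220:320],(300,480),interpolation=cv2.INTER_CUBIC)
cv2.imwrite('pics/f.png',np.hstack([a,b])[:,:,::-1])
i0=cv2.imread('pics/top0.png')[:,:,::-1];d=cv2.absdiff(i0,im).max(2)
for n,(u,v,w,h) in dict(bottle=(155,190,38,35),beaker=(195,228,25,25),marker=(372,215,25,58)).items():print(n,d[v:v+h,u:u+w].max(),d[v:v+h,u:u+w].mean().round(1))
E
```

```text
t 11.32 rail [-0.2091 -0.3954] world [ 0.3025 -0.468   0.2143] yaw -0.0044 F [-0.4  1.  -0.6] open -0.0
bottle 29 8.1
beaker 20 7.8
marker 67 6.5
```

View pics/f.png

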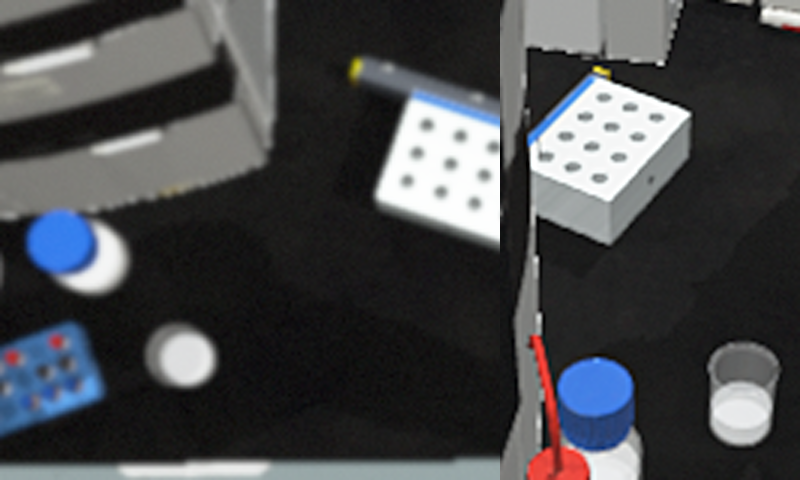

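The block lies against the rail, with its blue edge starting at (413,95) beside the rail and inside the yellow end at (355,68). The bystanders look unmoved. I'll check the angle and the marker by number before handing in.

```bash
python3 - <<'E'
from h import *
im=read_camera('top');i0=cv2.imread('pics/top0.png')[:,:,::-1]
hsv=cv2.cvtColor(im,cv2.COLOR_RGB2HSV);g=((hsv[...,2]>120)&((hsv[...,1]<60)|((hsv[...,0]>95)&(hsv[...,0]<125)))).astype(np.uint8)
g[:, :255]=0;g[:,345:]=0;g[:150]=0;g[240:]=0
C=max(cv2.findContours(g,0,1)[0],key=cv2.contourArea)[:,0]
P=np.array([RR.T@(px2w('top',u,v,.045)[:2]-RO) for u,v in C],np.float32);r=cv2.minAreaRect(P*1000);print(r);print(cv2.boxPoints(r))
for n,i in(('a',i0),('b',im)):
    m=(i[215:275,370:400].astype(int).max(2)>110);v,u=np.nonzero(m);print(n,u.mean().round(2),v.mean().round(2),m.sum())
E
```

```text
((-44.75981903076172, 0.41849517822265625), (186.9444122314453, 109.46566009521484), 89.76083374023438)
[[-99.88235  -92.824425]
 [  9.58236  -93.281364]
 [ 10.362709  93.661415]
 [-99.102     94.118355]]
a 16.61 31.24 514
b 16.6 31.45 492
```

```bash
python3 - <<'E'
from h import *
im=read_camera('top').astype(float).min(2)
P=[]
for y in np.arange(-.06,.041,.004):   # sub-pixel rear edge of the white top along rail x
    xs=np.arange(-.125,-.07,.0005);v=[]
    for x in xs:
        u=w2px('top',np.append(RO+RR@[x,y],.045));v.append(cv2.getRectSubPix(im.astype(np.float32),(1,1),tuple(map(float,u)))[0,0])
    P.append((y,xs[np.argmax(np.array(v)>110)]))
P=np.array(P);k=np.polyfit(*P.T,1);print('rear edge slope',k, 'resid',np.std(P[:,1]-np.polyval(k,P[:,0])))
im=read_camera('top').astype(np.float32);g=im.mean(2);P=[]
for y in np.concatenate([np.arange(-.096,-.08,.002),np.arange(.06,.096,.002)]):   # rail back top edge
    xs=np.arange(.03,-.01,-.0005);v=[cv2.getRectSubPix(g,(1,1),tuple(map(float,w2px('top',np.append(RO+RR@[x,y],.03)))))[0,0] for x in xs]
    P.append((y,xs[np.argmax(np.array(v)>60)]))
P=np.array(P);k=np.polyfit(*P.T,1);print('rail back slope',k,'resid',np.std(P[:,1]-np.polyval(k,P[:,0])))
E
```

```text
rear edge slope [ 0.00264957 -0.09993504] resid 0.0002233714530745868
rail back slope [0.00900115 0.01561282] resid 0.0006154668390912396
```

```bash
python3 -c "
from plant import *
print(close_job())"
```

```text
the job is handed in; nothing more can be done
None
```

I pushed the block up to the rail and handed the job in at about 12 s: its blue-edged face is flush along the rail (within about 0.006 rad by camera) and inside both rail ends, the bottle, beaker and marker look unmoved, and the hand is clear.

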